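Reload the lamp ageing box

TASK

Open the shutter of the lamp ageing box all the way with the red-handled knob under its ledge, take out every dead (black) lamp, one or two, and leave them in the steel dish. Lower each of the white lamps standing on the bench (two or three of them) gently onto the floor of an empty well, one upright in the middle of each well, without dropping it or pressing it down; then shut the shutter fully with the knob. Leave the white lamp that is already in the box there, upright in the middle of its well; move the shutter only by its knob, and do not disturb the solder spool or the flux bottle.

Things in the scene. Friction and masses are not known exactly. Their poses are not given: they have to be found in the camera images.
- ageing_box: grey and blue lamp ageing box, fixed. Origin on the bench below the middle of its row of four open wells; x points from its front (robot side) to its back, y left along the row, z up. The block of wells spans x -60 to 60, y -142 to 142 mm, rim 86 mm high. Behind it a flat deck, 85 mm high, reaches to x 170 mm; to the right stands the ledge with the knob under it
- well0 (a point): centre of the floor of well 0 (leftmost), 24 mm above the bench, 62 mm below the rim; axes as ageing_box. The well is 112 mm (x) by 66 mm (y) inside, walls 4 mm
- well1 (a point): centre of the floor of well 1 (counted from the left), 24 mm above the bench, 62 mm below the rim; axes as ageing_box. The well is 112 mm (x) by 66 mm (y) inside, walls 4 mm
- well2 (a point): centre of the floor of well 2 (counted from the left), 24 mm above the bench, 62 mm below the rim; axes as ageing_box. The well is 112 mm (x) by 66 mm (y) inside, walls 4 mm
- well3 (a point): centre of the floor of well 3 (rightmost), 24 mm above the bench, 62 mm below the rim; axes as ageing_box. The well is 112 mm (x) by 66 mm (y) inside, walls 4 mm
- ledge (a point): middle of the front edge of the ledge, at its top, 144 mm above the bench; axes as ageing_box. The ledge is 14 mm thick, 120 mm wide (y), reaches 100 mm back (x) from here and rests only on an upright 20 mm thick at its back
- well_pads: the black rubber pads that are the floors of the four wells, 4 mm thick, on one common sprung plate: it gives about 1.5 N per mm downwards and bottoms after 9 mm; unloaded, the pads' tops are at the well points, and with lamps on them up to 2 mm lower. Origin at the underside of the pads
- knob (a joint): angle of the knob under the ledge, 0 (shutter shut, handle pointing front right, at its stop) to 1.3 rad (shutter fully open, handle pointing front left, at its stop). It turns clockwise seen from above to open. Little friction (about 0.1 N m with the shutter), stays where it is left. Built in gear with the shutter: 100 mm of shutter per rad
- knob_axis (a point): point on the vertical axis of the knob at the mid-height of its handle, 15 mm behind the ledge's front edge, 18 mm below its underside; axes as ageing_box. The black hub is 48 mm across
- knob_grip (a point): point on the knob's red bar handle, 80 mm from the axis and always in front of the ledge's front edge, so that it can be pinched or pushed from above. The bar is 16 mm wide, 18 mm high (9 mm above and below this point), its rounded end 95 mm from the axis. At angle a the handle points along (-cos(0.65-a), -sin(0.65-a)) in ageing_box's x, y
- shutter: aluminium shutter plate over the wells, 116 x 278 x 3 mm, underside 2 mm above the rims, top 91 mm above the bench; slides back (+x of ageing_box) onto the deck as the knob opens, 100 mm per rad, 130 mm in all. Origin at the centre of its underside: above the middle of the wells when shut
- new_lamp0: white lamp to be loaded, 60 g, 60 mm tall: flat brass base 32 mm across and 14 mm high, a 26 mm neck, round white globe 34 mm across centred 43 mm above the underside (grip it there); origin at the centre of its underside, z up; at the start on the bench to the right, or absent
- new_lamp1: white lamp to be loaded, 60 g, 60 mm tall: flat brass base 32 mm across and 14 mm high, a 26 mm neck, round white globe 34 mm across centred 43 mm above the underside (grip it there); origin at the centre of its underside, z up; at the start on the bench to the right, or absent
- new_lamp2: white lamp to be loaded, 60 g, 60 mm tall: flat brass base 32 mm across and 14 mm high, a 26 mm neck, round white globe 34 mm across centred 43 mm above the underside (grip it there); origin at the centre of its underside, z up; at the start on the bench to the right, or absent
- aged_lamp: white lamp already in a well, same as the others: 60 g, 60 mm tall: flat brass base 32 mm across and 14 mm high, a 26 mm neck, round white globe 34 mm across centred 43 mm above the underside (grip it there); origin at the centre of its underside, z up
- dead_lamp0: dead lamp, in a well at the start, or absent: 60 g, 60 mm tall: flat brass base 32 mm across and 14 mm high, a 26 mm neck, round black globe 34 mm across centred 43 mm above the underside (grip it there); origin at the centre of its underside, z up
- dead_lamp1: dead lamp, in a well at the start, or absent: 60 g, 60 mm tall: flat brass base 32 mm across and 14 mm high, a 26 mm neck, round black globe 34 mm across centred 43 mm above the underside (grip it there); origin at the centre of its underside, z up
- dish: round steel dish, loose, 139 mm across and 20 mm high, its flat floor (3 mm above its underside) about 110 mm across; origin at the centre of its underside; stands on the green mat (3 mm thick)
- solder_spool: white solder spool, 62 mm across, 45 mm high, a bystander; origin at the centre of its underside
- flux_bottle: small white dropper bottle with black tip, 30 mm across, 78 mm high, a bystander; origin at the centre of its underside

How it is judged:
On the way, in this order (a step that is already met when the one before it is completed fails the run):
1. the shutter is open all the way (value of joint knob above 1.2 rad), for 0.2 s.
2. every dead lamp is in the dish and every white lamp stands upright in the middle of its own well ((horizontal distance between new_lamp0 and well0 below 0.015 m or horizontal distance between new_lamp0 and well1 below 0.015 m or horizontal distance between new_lamp0 and well2 below 0.015 m or horizontal distance between new_lamp0 and well3 below 0.015 m) and z of each of new_lamp0, new_lamp1, new_lamp2, aged_lamp in the frame of ageing_box below 0.034 m and angle between each of new_lamp0, new_lamp1, new_lamp2, aged_lamp's own z axis and vertical below 0.3 rad and (horizontal distance between new_lamp1 and well0 below 0.015 m or horizontal distance between new_lamp1 and well1 below 0.015 m or horizontal distance between new_lamp1 and well2 below 0.015 m or horizontal distance between new_lamp1 and well3 below 0.015 m) and (horizontal distance between new_lamp2 and well0 below 0.015 m or horizontal distance between new_lamp2 and well1 below 0.015 m or horizontal distance between new_lamp2 and well2 below 0.015 m or horizontal distance between new_lamp2 and well3 below 0.015 m) and (horizontal distance between aged_lamp and well0 below 0.015 m or horizontal distance between aged_lamp and well1 below 0.015 m or horizontal distance between aged_lamp and well2 below 0.015 m or horizontal distance between aged_lamp and well3 below 0.015 m) and horizontal distance between each of dead_lamp0, dead_lamp1 and dish below 0.06 m and z of each of dead_lamp0, dead_lamp1 in the frame of dish below 0.035 m), for 0.2 s.
At the end, for the whole second after the job is handed in: Every dead lamp is in the dish (underside within 60 mm of its centre), every white lamp stands upright (within 0.3 rad) on the floor of a well of its own, within 15 mm of the well's centre, all at rest, and the shutter is shut (knob within 0.08 rad of its shut stop) (all of step 2 and linear speed of each of new_lamp0, new_lamp1, new_lamp2, dead_lamp0, dead_lamp1, aged_lamp below 0.03 m/s and value of joint knob below 0.08 rad); the robot touches nothing.
It fails at once if a white lamp is pressed onto a well floor with more than 12 N (contact force between any of new_lamp0, new_lamp1, new_lamp2, aged_lamp and well_pads above 12 N).
It fails at once if a white lamp falls in a well (faster than 0.5 m/s below its rim) ((linear speed of new_lamp0 above 0.5 m/s and x of new_lamp0 in the frame of ageing_box between -0.058 and 0.058 m and y of new_lamp0 in the frame of ageing_box between -0.14 and 0.14 m and z of new_lamp0 in the frame of ageing_box below 0.08 m) or (linear speed of new_lamp1 above 0.5 m/s and x of new_lamp1 in the frame of ageing_box between -0.058 and 0.058 m and y of new_lamp1 in the frame of ageing_box between -0.14 and 0.14 m and z of new_lamp1 in the frame of ageing_box below 0.08 m) or (linear speed of new_lamp2 above 0.5 m/s and x of new_lamp2 in the frame of ageing_box between -0.058 and 0.058 m and y of new_lamp2 in the frame of ageing_box between -0.14 and 0.14 m and z of new_lamp2 in the frame of ageing_box below 0.08 m)).
It fails at once if the robot pushes the shutter itself (more than 5 N) (contact force between any of the arm, the fingers and shutter above 5 N).
It fails at once if the solder spool or flux bottle is moved more than 30 mm (distance of any of solder_spool, flux_bottle from where it was at the start of the episode above 0.03 m).
Of dead_lamp0, dead_lamp1 only 1 to 2 are there at a start; the rules pass over those that are not, and their reading is None.
Of new_lamp0, new_lamp1, new_lamp2 only 2 to 3 are there at a start; the rules pass over those that are not, and their reading is None.
At some moment in a run one of dish may be knocked a few centimetres aside while the robot is not near it.
It also fails if it takes over 210 s, if anything falls off the work surface, if the arm or the gripper's body presses on something with over 40 N, if the wrist force passes 120 N, or if a joint passes its speed limit or range.

ROBOT

A 7-joint arm with a two-finger parallel gripper is mounted at the origin on a cart in front of the work surface, level with it; the furniture and walls round the work are solid. World frame = base frame: x ahead of the robot, y to its left, z up, the work surface at z = 0. Lengths are in m, angles in rad, forces in N, time in s.
With the tool pointing down it reaches from about 0.35 to 0.9 m from the base axis. Payload 8.1 kg.
Tool frame: the origin (TCP) lies at the very end of the fingers, on their centre line; the grasp point (between the pads) lies 19 mm behind it (arm.tcp_to_grasp is the distance from the TCP to the grasp point, in m); z points along the fingers, y is the line along which they close (so a half turn about z gives the same grasp; the last joint's range is limited). The gripper opens to 92 mm and grips with 3 to 60 N. Pads are 19 mm wide; open, the fingers measure 130 mm over their backs; the gripper's body (75 mm by 190 mm) begins 47 mm behind the grasp point.
Start: joints at [1.131, 0.434, 0.025, 1.573, -0.012, 1.134, -0.075], TCP at [0.207, -0.59, 0.227] pointing down, gripper open.
Joint ranges: [-2.62, 2.62], [-0.44, 2.09], [-1.27, 1.32], [0.08, 2.57], [-1.32, 4.46], [0.12, 2], [-2.74, 2.74]. Speed limits (rad/s): [2.22, 2.22, 3.01, 3.01, 3.14, 3.14, 3.14].

INTERFACE

Orientations are given as a rotation vector (axis times angle).
In Python, from cell import arm gives the robot as it stands.
- The arm moves only by the shell command python3 nudge.py 'ROWS' [FORCE]. ROWS is a JSON list of rows, 1 to 10 of them, each of 5 numbers: dx, dy, dz in normalised numbers (1 is 1 m), then a turn about the tool's z in parts of the range, where 1.0 means pi rad, then the opening from 0.0 (shut) to 1.0 (fully open); each row shifts and turns the commanded pose from where the row before left it, along the tool's axes as they then stand; what a row does not reach is not made up. A row lasts 1/10 s, in which the tool goes at most 0.05 m and 0.15 rad, less where a joint would pass 70% of its speed; a pose out of reach is approached as far as the arm can. The fingers move at their own pace and stop on an object; FORCE is the grip in N (left out, the last holds). Time passes only in rows, so rows that do not move let the fingers close. It prints the time, the measured TCP pose, the force, the opening and the grip force at its end. Input that does not fit is refused with a message, and nothing moves.
- arm.observe(): the state, without advancing time (a new reading comes with each control period).
- arm.get_image(name): name is "side" or "top" or "wrist"; returns a dict with "image" (420x560x3 uint8, blue, green, red), "fx", "fy", "cx", "cy" (pixels), "cam_to_world" (4x4, takes a point from camera to world coordinates); the wrist camera has in their place "mount" (4x4, takes a point from camera to tool coordinates, whose origin is the TCP and whose axes are the flange's). Camera axes: x right, y down, z forward; pixel columns grow to the right and rows downward; lengths in m; the calibration is good to about 2 mm. A picture is of the moment at which its call begins: read the wrist's pose just before it. There is no depth.
- arm.sign_off(): hands the job in; it is judged then, once.
The state is a dict: "clock": time; "joints": joint angles; "dq": joint speeds; "joint_efforts": joint torques, N m; "position": TCP position; "ee_rot": TCP orientation; "force": force on the tool from outside, world axes, zero at the start; "ft_torque": the same for the moment, N m; "width": opening from 0.0 (shut) to 1.0 (fully open); "gripper_force": force on a finger pad.
Only numpy, scipy, OpenCV 4.12 (cv2) and the standard library are available. Lean on these libraries where they do the work, as an engineer would, in place of code of your own. Each camera call takes 0.05 s, during which the arm holds its last target. There are 200 camera calls.

## Working session

There is one attempt and no reset: what is moved stays moved. The work goes in short steps, Python scripts to look and compute and a shell command to move; the robot and the scene stay as the last step left them, time stands still between calls to the robot, and variables do not carry over. Pictures are saved under pics/ and viewed, at most 14 in all, crops included, and the job is handed in when it is done.

```bash
ls; mkdir -p pics; python3 - <<'E'
from cell import arm
import cv2,numpy as np
o=arm.observe();print(o)
for n in("top","side"):
    d=arm.get_image(n);cv2.imwrite(f"pics/{n}0.png",d["image"]);print(n,d["fx"],d["fy"],d["cx"],d["cy"],np.round(d["cam_to_world"],3).tolist())
d=arm.get_image("wrist");print(np.round(d["mount"],3).tolist())
E
```

```text
cell.py
nudge.py
pics
{'clock': 0.0, 'joints': array([ 1.13138684,  0.4351957 ,  0.02497665,  1.57412364, -0.01159399,
        1.13400673, -0.07510382]), 'dq': array([-0.00088649,  0.00108851,  0.00055972,  0.00076176, -0.00122912,
       -0.00224305,  0.00021049]), 'joint_efforts': array([-4.54974615e-04, -6.67846584e+01,  9.84820984e-01, -3.14455962e+01,
       -6.06786017e-02,  4.30432206e-02,  2.42250781e-04]), 'position': array([ 0.20631408, -0.58940509,  0.22595171]), 'ee_rot': array([-3.09565729e+00, -5.26189243e-01,  6.48825818e-04]), 'force': array([ 0.22877441,  0.97712861, -0.49968723]), 'ft_torque': array([-0.04031066, -0.05159213,  0.05060785]), 'gripper_force': 0.0, 'width': 0.9979958858287371}
top 544.0573465535234 544.0573465535234 277.25859191779324 216.83066695019085 [[-0.016, -0.99, 0.139, 0.31], [-1.0, 0.015, -0.01, -0.014], [0.008, -0.139, -0.99, 1.687], [0.0, 0.0, 0.0, 1.0]]
side 485.09639743395905 485.09639743395905 279.157829032089 205.7048772170925 [[0.998, -0.015, 0.058, 0.454], [-0.057, -0.526, 0.848, -1.097], [0.018, -0.85, -0.526, 0.791], [0.0, 0.0, 0.0, 1.0]]
[[-0.0, -0.955, -0.297, 0.081], [1.0, 0.0, -0.0, 0.002], [0.0, -0.297, 0.955, -0.158], [0.0, 0.0, 0.0, 1.0]]
```

View pics/top0.png

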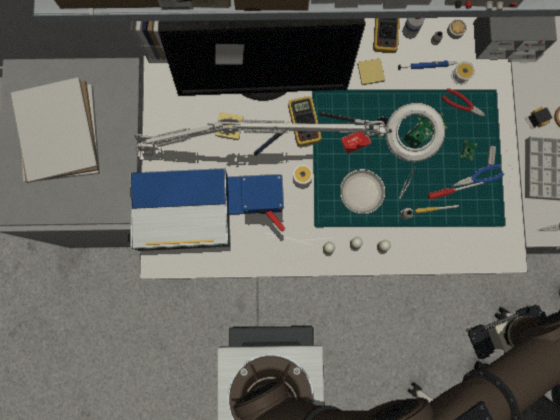

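View pics/side0.png

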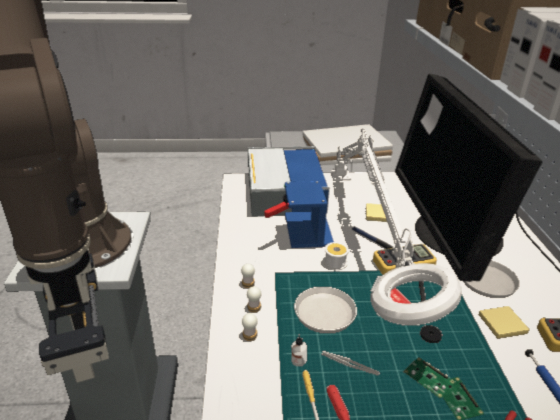

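The top view shows the shut box (132–228, 172–247), the ledge (229–284, 176–213), the red handle (266–284, 212–230), three white lamps at (328,248), (356,242) and (384,246), and the dish at (362,191). The side view shows the flux bottle at (298,352) and the spool at (336,253).

With three new lamps plus the aged one, there should be one dead lamp. Next I measure.

```bash
cat > h.py <<'E'
import numpy as np,cv2
from cell import arm
from scipy.spatial.transform import Rotation as R
def shot(n,save=None):
    o=arm.observe();d=arm.get_image(n)
    if n=="wrist":
        T=np.eye(4);T[:3,:3]=R.from_rotvec(o["ee_rot"]).as_matrix();T[:3,3]=o["position"];d["cam_to_world"]=T@np.array(d["mount"])
    d["cam_to_world"]=np.array(d["cam_to_world"])
    if save: cv2.imwrite("pics/"+save,d["image"])
    return d
def ray(d,p):
    M=d["cam_to_world"];v=M[:3,:3]@np.array([(p[0]-d["cx"])/d["fx"],(p[1]-d["cy"])/d["fy"],1]);return M[:3,3],v/np.linalg.norm(v)
def plane(d,p,z):
    c,v=ray(d,p);return c+v*(z-c[2])/v[2]
def tri(*dp):
    A=np.zeros((3,3));b=np.zeros(3)
    for d,p in dp:
        c,v=ray(d,p);P=np.eye(3)-np.outer(v,v);A+=P;b+=P@c
    return np.linalg.solve(A,b)
def project(d,X):
    q=np.linalg.inv(d["cam_to_world"])@np.append(X,1);return np.array([d["fx"]*q[0]/q[2]+d["cx"],d["fy"]*q[1]/q[2]+d["cy"]])
def blobs(m,amin=30):
    n,l,s,c=cv2.connectedComponentsWithStats(m.astype(np.uint8));return [(c[i],s[i],(l==i)) for i in range(1,n) if s[i][4]>=amin]
def tool(p):
    "tool-frame shift from the present TCP to world point p"
    o=arm.observe();return R.from_rotvec(o["ee_rot"]).as_matrix().T@(np.array(p)-o["position"])
E
python3 - <<'E'
from h import *
t=shot("top");s=shot("side");np.set_printoptions(precision=4,suppress=True)
for d,n in((t,"top"),(s,"side")):
    hsv=cv2.cvtColor(d["image"],cv2.COLOR_BGR2HSV).astype(int);H,S,V=hsv[...,0],hsv[...,1],hsv[...,2]
    for nm,m in(("blue",(H>100)&(H<130)&(S>120)&(V>40)),("red",((H<8)|(H>172))&(S>150)&(V>80))):
        for c,st,l in blobs(m,60):
            r=cv2.minAreaRect(np.argwhere(l)[:,::-1].astype(np.float32))
            print(n,nm,c,st,cv2.boxPoints(r).round(1).tolist())
    # lamps
    w=(V>150)&(S<70) if n=="top" else (V>120)&(S<70)
    roi=(slice(232,262),slice(315,400)) if n=="top" else (slice(255,350),slice(235,270))
    cv2.imwrite(f"pics/{n}_roi.png",cv2.resize(d["image"][roi],None,fx=8 if n=="top" else 6,fy=8 if n=="top" else 6,interpolation=cv2.INTER_CUBIC))
E
```

```text
top blue [428.7405  64.6412] [412  62  36   6 131] [[411.79998779296875, 64.0], [446.8999938964844, 61.29999923706055], [447.20001220703125, 65.0999984741211], [412.1000061035156, 67.80000305175781]]
top blue [486.7358 173.8113] [472 164  31  18 212] [[469.79998779296875, 171.39999389648438], [498.29998779296875, 161.89999389648438], [503.20001220703125, 176.60000610351562], [474.70001220703125, 186.10000610351562]]
top blue [177.6067 188.1551] [ 132  170   93   38 3127] [[130.89999389648438, 173.10000610351562], [222.89999389648438, 169.1999969482422], [224.39999389648438, 203.3000030517578], [132.3000030517578, 207.1999969482422]]
top blue [253.8368 193.6928] [ 227  175   56   39 1875] [[226.1999969482422, 177.3000030517578], [280.8999938964844, 174.8000030517578], [282.5, 211.0], [227.8000030517578, 213.5]]
top red [458.4826 100.5349] [443  89  30  21 172] [[441.5, 98.5], [448.6000061035156, 86.5999984741211], [474.79998779296875, 102.30000305175781], [467.70001220703125, 114.19999694824219]]
top red [355.3279 140.6492] [342 132  28  17 305] [[340.3999938964844, 137.1999969482422]
[... 939 characters left out ...]
5]]
side red [276.0695 208.9198] [265 202  23  15 187] [[263.0, 210.5], [285.79998779296875, 200.3000030517578], [289.1000061035156, 207.60000610351562], [266.20001220703125, 217.8000030517578]]
side red [398.61 296.59] [391 289  18  14 100] [[388.0, 294.0], [394.0, 288.0], [408.0, 302.0], [402.0, 308.0]]
side red [337.3362 402.7009] [327 385  22  35 351] [[324.70001220703125, 388.0], [333.70001220703125, 383.70001220703125], [349.8999938964844, 418.1000061035156], [340.8999938964844, 422.3999938964844]]
side red [510.6774 415.629 ] [506 411  10   9  62] [[505.20001220703125, 418.6000061035156], [509.6000061035156, 409.79998779296875], [516.0, 413.0], [511.6000061035156, 421.79998779296875]]
```

```bash
python3 - <<'E'
import cv2
a=cv2.imread("pics/top0.png")[160:262,120:400]
cv2.imwrite("pics/c1.png",cv2.resize(a,None,fx=2.85,fy=2.85,interpolation=cv2.INTER_CUBIC)[:600,:800])
E
```

```text
(no output)
```

View pics/c1.png

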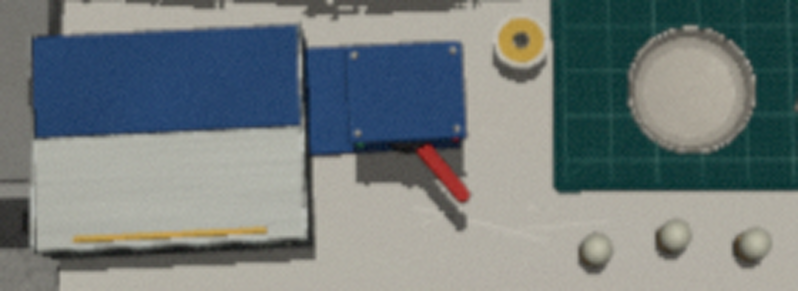

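```bash
python3 - <<'E'
from h import *
np.set_printoptions(precision=4,suppress=True)
t=shot("top");s=shot("side");k=800/int(280*2.85)*2.85
f=lambda u,v:(u/2.85+120-.35,v/2.85+160-.35)
for nm,(u,v),z in(("deckBL",(33,38),.085),("deckBR",(299,26),.085),("shutBL",(35,138),.091),("shutBR",(301,126),.091),("shutFL",(37,249),.091),("shutFR",(308,240),.091),("ledgeBL",(348,47),.144),("ledgeBR",(462,42),.144),("ledgeFR",(465,137),.144),("ledgeFL",(350,145),.144),("tip",(464,198),.121),("dish",(692,90),.02),("spool",(520,40),.045)):
    print(nm,plane(t,f(u,v),z))
def lamps(d,roi):
    g=cv2.cvtColor(d["image"],cv2.COLOR_BGR2HSV).astype(int);return None
g=[f(596,248),f(673,235),f(752,244)]
gs=[(248.5,271),(254,295.5),(249.5,322)]
for a,b in zip(g,gs): print("globe",plane(t,a,.043),tri((t,a),(s,b)))
print("handle tri", tri((t,(280.5,225.5)),(s,(268.5,213.5))))
print("bottle", plane(s,(298,343),.06),"spool",plane(s,(336,247),.045))
X=np.array([.5,0,0]);print(project(s,plane(t,f(464,198),.121)))
E
```

```text
deckBL [0.6735 0.4047 0.085 ]
deckBR [0.6825 0.1249 0.085 ]
shutBL [0.5659 0.3988 0.091 ]
shutBR [0.5745 0.1225 0.091 ]
shutFL [0.4502 0.3943 0.091 ]
shutFR [0.4553 0.1156 0.091 ]
ledgeBL [0.6463 0.0701 0.144 ]
ledgeBR [ 0.6498 -0.0456  0.144 ]
ledgeFR [ 0.5521 -0.047   0.144 ]
ledgeFL [0.5457 0.0688 0.144 ]
tip [ 0.493  -0.0454  0.121 ]
dish [ 0.62   -0.2989  0.02  ]
spool [ 0.673  -0.1104  0.045 ]
globe [ 0.4465 -0.1863  0.043 ] [ 0.4465 -0.1864  0.0424]
globe [ 0.4591 -0.2688  0.043 ] [ 0.459  -0.2694  0.0392]
globe [ 0.4483 -0.3526  0.043 ] [ 0.4482 -0.353   0.041 ]
handle tri [ 0.5023 -0.0401  0.1122]
bottle [ 0.543  -0.4323  0.06  ] spool [ 0.6721 -0.1009  0.045 ]
[265.9395 211.6397]
```

View pics/side_roi.png

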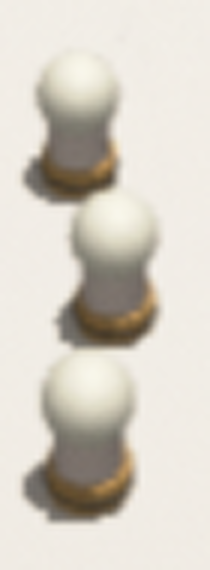

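The tall crop shows the three lamps upright, globes at about (248,270), (254,294) and (250,320). The box yaw is about 0.033, and the handle is measured at (0.502, -0.040, 0.112), which matches the geometry. I'm moving above the handle.

Units first: turns go in shares of pi rad. So -0.15 rad is -0.0477.

```bash
python3 nudge.py '[[0.033,-0.03,0,0,0.35],[0.033,-0.03,0,0,0.35],[0.033,-0.03,0,0,0.35],[0.033,-0.03,0,0,0.35],[0.033,-0.03,0,0,0.35],[0.033,-0.03,0,0,0.35],[0.033,-0.03,0,0,0.35]]' 10
python3 nudge.py '[[0.033,-0.03,0,0,0.35],[0.033,-0.03,0,0,0.35],[0.033,-0.03,0,0,0.35],[0.033,-0.03,0,0,0.35],[0.033,-0.03,0,0,0.35],[0.033,-0.03,0,0,0.35],[0.033,-0.03,0,0,0.35],[0,0,0,-0.0477,0.35],[0,0,0,-0.0477,0.35],[0,0,0,-0.0159,0.35]]'
python3 nudge.py '[[0,0,0,0,0.35],[0,0,0,0,0.35]]'
python3 - <<'E'
from h import *
d=shot("wrist","w1.png");print(tool((.502,-.0398,.2)))
o=arm.observe();print(R.from_rotvec(o["ee_rot"]).as_matrix()[:,0],o["joints"])
E
```

```text
clock: 1.05
position: [0.3558, -0.3138, 0.227]
ee_rot: [3.097, 0.526, 0.001]
force: [1.1, -0.2, -0.4]
width: 0.437
gripper_force: 0.0
clock: 2.05
position: [0.5039, -0.0403, 0.2266]
ee_rot: [-2.955, -1.068, 0.0]
force: [0.3, 1.0, -1.0]
width: 0.352
gripper_force: 0.0
clock: 2.25
position: [0.5038, -0.041, 0.2268]
ee_rot: [2.959, 1.054, -0.0]
force: [0.5, -0.6, 0.1]
width: 0.349
gripper_force: 0.0
[-0.00065807 -0.00207051  0.02678818]
[7.74631534e-01 6.32412824e-01 8.16447295e-05] [ 0.2820826   0.27184154 -0.37964952  1.83454148  0.11463195  1.05639576
 -1.02756932]
```

View pics/w1.png

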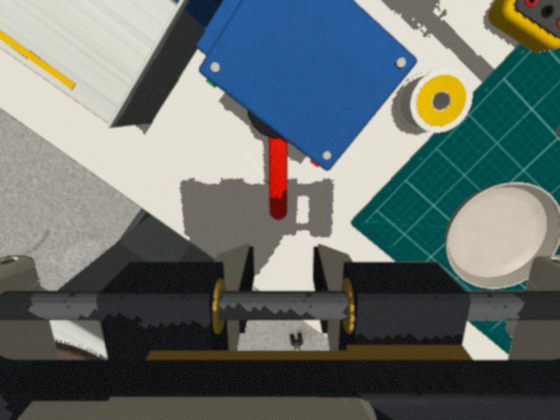

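The wrist view shows the handle centred between the fingers (column 278, rows 140–218). I'm lowering to straddle it, then turning along the arc.

In the tool's units: 0.1 rad is 0.0318.

```bash
python3 nudge.py '[[0,-0.001,0.03,0,0.33],[0,0,0.03,0,0.33],[0,0,0.03,0,0.33],[0,0,0.02,0,0.33],[0,0,0.017,0,0.33],[0,0,0,0,0.33]]'
python3 nudge.py '[[0.0004,-0.008,0,0.0318,0.33],[0.0004,-0.008,0,0.0318,0.33],[0.0004,-0.008,0,0.0318,0.33],[0.0004,-0.008,0,0.0318,0.33],[0.0004,-0.008,0,0.0318,0.33],[0.0004,-0.008,0,0.0318,0.33]]'
python3 nudge.py '[[0.0004,-0.008,0,0.0318,0.33],[0.0004,-0.008,0,0.0318,0.33],[0.0004,-0.008,0,0.0318,0.33],[0.0004,-0.008,0,0.0318,0.33],[0.0004,-0.008,0,0.0318,0.33],[0.0004,-0.008,0,0.0318,0.33]]'
python3 nudge.py '[[0.0004,-0.008,0,0.0318,0.33],[0,-0.003,0,0,0.33],[0,-0.003,0,0,0.33],[0,0,0,0,0.33],[0,0,0,0,0.33]]'
```

```text
clock: 2.9
position: [0.5017, -0.0402, 0.0979]
ee_rot: [-2.958, -1.055, 0.006]
force: [-0.9, 0.0, 0.2]
width: 0.333
gripper_force: 0.0
clock: 3.5
position: [0.4851, 0.0033, 0.1006]
ee_rot: [3.138, 0.127, -0.0]
force: [-1.6, -1.9, 0.3]
width: 0.332
gripper_force: 1.2
clock: 4.1
position: [0.4948, 0.0501, 0.1005]
ee_rot: [3.036, -0.805, -0.001]
force: [-3.6, -1.5, -0.2]
width: 0.333
gripper_force: 1.2
clock: 4.6
position: [0.5036, 0.0616, 0.1001]
ee_rot: [-2.995, 0.947, -0.002]
force: [0.3, 0.2, 0.3]
width: 0.331
gripper_force: 0.0
```

```bash
python3 nudge.py '[[0,-0.003,0,0,0.33],[0,-0.002,0,0,0.33],[0,0,0,0,0.33]]'
python3 nudge.py '[[0,0.005,0,0,0.33],[0,0,-0.04,0,0.33],[0,0,-0.05,0,0.33],[0,0,-0.05,0,0.33],[0,0,-0.03,0,0.33]]'
python3 - <<'E'
from h import *
t=shot("top","t2.png");cv2.imwrite("pics/t2c.png",cv2.resize(t["image"][150:262,110:400],None,fx=2.75,fy=2.75,interpolation=cv2.INTER_CUBIC))
E
```

```text
clock: 4.9
position: [0.5052, 0.0643, 0.0996]
ee_rot: [2.992, -0.949, -0.002]
force: [-4.2, -5.2, 5.2]
width: 0.328
gripper_force: 3.2
clock: 5.4
position: [0.5043, 0.0621, 0.2738]
ee_rot: [-2.993, 0.947, -0.007]
force: [-0.1, -0.3, -0.7]
width: 0.33
gripper_force: 0.0
```

View pics/t2c.png

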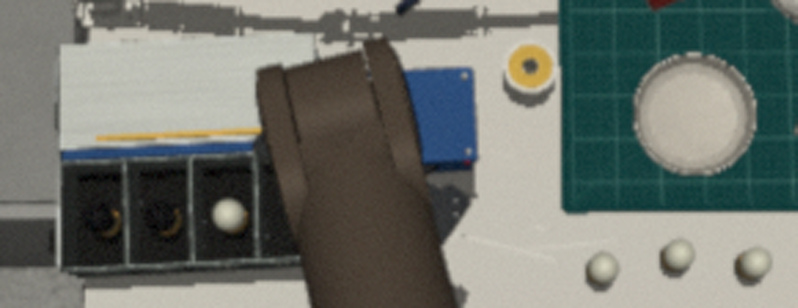

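The shutter is open. The crop shows black lamps in wells 0 and 1 (at about (103,218) and (163,218)) and the aged white lamp in well 2 at (230,214). Well 3 is hidden by the arm.

I'm turning the tool to line up with the box and measuring with the wrist camera from two places.

In the tool's units: -0.15 rad is -0.0477.

```bash
python3 nudge.py '[[0,0,0,-0.0477,0.55],[0,0,0,-0.0477,0.55],[0,0,0,-0.0477,0.55],[0,0,0,-0.0477,0.55],[0,0,0,-0.0477,0.55],[0,0,0,-0.0477,0.55],[0,0,0,-0.0477,0.55]]'
python3 nudge.py '[[0,0,0,-0.0477,0.55],[0,0,0,-0.0477,0.55],[0,0,0,-0.0477,0.55],[0,0,0,-0.0477,0.55],[0,0,0,-0.0477,0.55],[0,0,0,-0.0477,0.55],[0,0,0,-0.0477,0.55],[0,0,0,-0.035,0.55],[0,0,0,0,0.55]]'
python3 nudge.py '[[0.04,0,-0.01,0,0.55],[0.04,0,-0.01,0,0.55],[0.01,0,-0.01,0,0.55],[0,0,0,0,0.55],[0,0,0,0,0.55]]'
python3 - <<'E'
from h import *
import pickle
a=shot("wrist","w2.png");pickle.dump(a,open("w2.pkl","wb"));o=arm.observe();x=R.from_rotvec(o["ee_rot"]).as_matrix()[:,0];print(np.arctan2(x[1],x[0]),a["fx"])
E
python3 nudge.py '[[0.04,0,0,0,0.55],[0.04,0,0,0,0.55],[0,0,0,0,0.55],[0,0,0,0,0.55]]'
python3 - <<'E'
from h import *
import pickle
a=shot("wrist","w3.png");pickle.dump(a,open("w3.pkl","wb"))
cv2.imwrite("pics/w23.png",cv2.resize(np.vstack([cv2.imread("pics/w2.png")[:300],a["image"][:300]]),(560,600)))
E
```

```text
clock: 6.15
position: [0.5031, 0.0619, 0.2694]
ee_rot: [-3.064, -0.691, -0.0]
force: [1.3, -0.6, -0.7]
width: 0.553
gripper_force: 0.0
clock: 7.05
position: [0.5031, 0.0617, 0.2694]
ee_rot: [-2.19, -2.252, -0.0]
force: [0.2, -0.5, -0.1]
width: 0.546
gripper_force: 0.0
clock: 7.55
position: [0.5009, 0.1507, 0.2993]
ee_rot: [2.194, 2.247, -0.001]
force: [-0.1, -1.3, -0.6]
width: 0.55
gripper_force: 0.0
1.5937938146675679 319.90270690456424
clock: 8.0
position: [0.4987, 0.2309, 0.2989]
ee_rot: [-2.193, -2.25, 0.002]
force: [0.7, -0.2, -0.3]
width: 0.547
gripper_force: 0.0
```

View pics/w23.png

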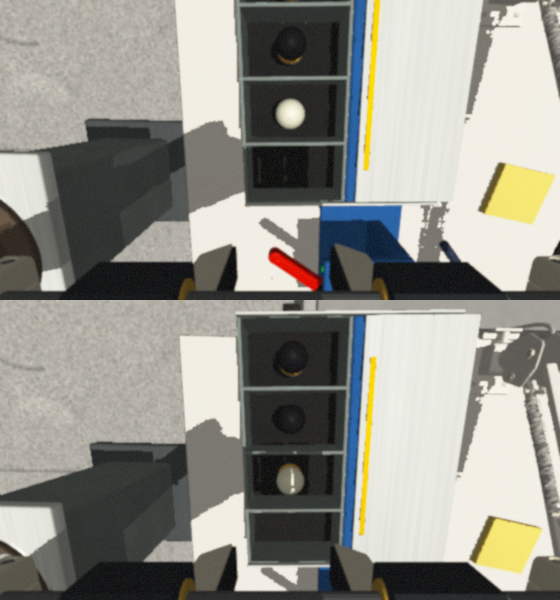

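The upper view (w2) shows globes at (291,41) black and (290,113) white, with well 3 empty at row 172. The lower view (w3) shows black globes at (292,57) and (289,118) and the white one at (290,180), after subtracting 300 from the rows. Now I refine numerically.

```bash
python3 - <<'E'
from h import *
import pickle
from scipy.signal import find_peaks
np.set_printoptions(precision=4,suppress=True)
W={k:pickle.load(open(k+".pkl","rb")) for k in("w2","w3")}
for k,d in W.items():
    g=cv2.cvtColor(d["image"],cv2.COLOR_BGR2GRAY).astype(float)
    for c in(262,325):
        p=g[:260,c-3:c+4].mean(1);pk,_=find_peaks(p,prominence=15,width=(1,7));print(k,"col",c,[(int(q),int(p[q])) for q in pk])
    for r in((45,110,175) if k=="w2" else (55,118,180,235)):
        p=g[r-3:r+4,225:375].mean(0);pk,_=find_peaks(p,prominence=10,width=(1,8));print(k,"row",r,[(int(q)+225,int(p[q])) for q in pk])
a,b=W["w2"],W["w3"]
print("aged",tri((a,(290,113)),(b,(290,180))))
print("dead1",tri((a,(291,41)),(b,(289,118))))
print("dead0@.067",plane(b,(292,57),.067))
f=lambda im,r:cv2.resize(cv2.convertScaleAbs(im[r],alpha=3),None,fx=4,fy=4,interpolation=cv2.INTER_CUBIC)
cv2.imwrite("pics/z.png",np.hstack([np.pad(f(a["image"],(slice(0,140),slice(250,340))),((0,0),(0,10),(0,0))),f(b["image"],(slice(20,160),slice(250,340)))]))
E
```

```text
w2 col 262 [(3, 147), (78, 139), (144, 135)]
w2 col 325 [(4, 147), (78, 145), (143, 144), (204, 202)]
w2 row 45 [(239, 141), (350, 138), (358, 93), (367, 232)]
w2 row 110 [(242, 143), (347, 141), (355, 91), (363, 235)]
w2 row 175 [(259, 35), (285, 28), (344, 139)]
w3 col 262 [(12, 222), (88, 139), (152, 100), (210, 136)]
w3 col 325 [(12, 218), (88, 146), (152, 141), (210, 139)]
w3 row 55 [(240, 140), (349, 141), (357, 92)]
w3 row 118 [(242, 140), (346, 140), (353, 93), (363, 232)]
w3 row 180 [(259, 31), (292, 233), (343, 139), (351, 91), (359, 234)]
w3 row 235 [(341, 138), (356, 231)]
aged [0.5079 0.2237 0.0653]
dead1 [0.5054 0.2984 0.0737]
dead0@.067 [0.5056 0.3637 0.067 ]
```

View pics/z.png

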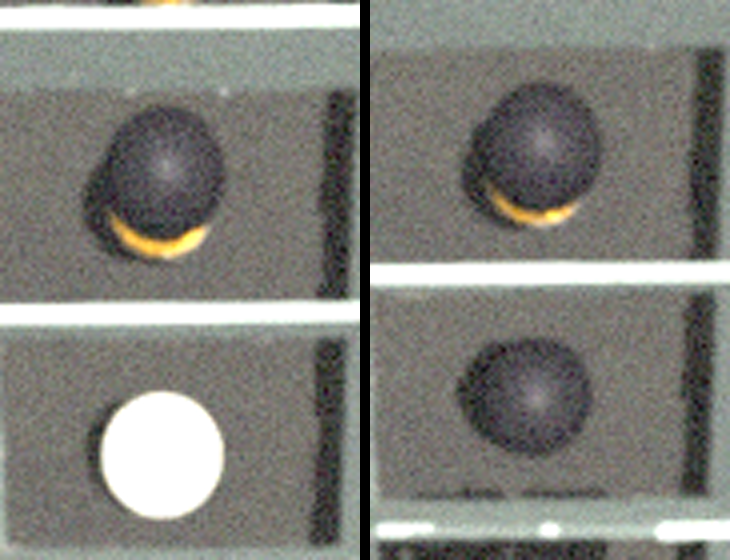

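```bash
python3 - <<'E'
from h import *
import pickle
np.set_printoptions(precision=4,suppress=True)
a,b=[pickle.load(open(k+".pkl","rb")) for k in("w2","w3")]
print("aged",tri((a,(290.1,113.4)),(b,(290,180))))
print("dead1",tri((a,(290.6,42.4)),(b,(289.6,118.9))))
print("dead0@.067",plane(b,(292.6,56.4),.067))
for n,p,q in(("w01",(294.5,3.5),(294.3,88)),("w12",(294.5,78),(293.2,152)),("w23",(294.3,143.5),(292,210))):
    print(n,tri((a,p),(b,q)),plane(a,p,.086),plane(b,q,.086))
for d,n,L in((a,"a",[(239,45),(350,45),(242,110),(347,110)]),(b,"b",[(240,55),(349,55),(242,118),(346,118)])):
    for p in L: print(n,plane(d,p,.086))
E
```

```text
aged [0.508  0.2232 0.0631]
dead1 [0.5056 0.2974 0.0718]
dead0@.067 [0.5062 0.3643 0.067 ]
w01 [0.5088 0.3303 0.087 ] [0.5088 0.3306 0.086 ] [0.5088 0.3304 0.086 ]
w12 [0.5107 0.2607 0.0818] [0.5113 0.2604 0.086 ] [0.51   0.2612 0.086 ]
w23 [0.5123 0.1905 0.0842] [0.5134 0.1907 0.086 ] [0.511  0.1911 0.086 ]
a [0.452  0.2912 0.086 ]
a [0.5683 0.2939 0.086 ]
a [0.4542 0.226  0.086 ]
a [0.5706 0.2287 0.086 ]
b [0.4502 0.3616 0.086 ]
b [0.5653 0.3645 0.086 ]
b [0.4515 0.2975 0.086 ]
b [0.5675 0.3004 0.086 ]
```

```bash
python3 nudge.py '[[0.04,0.003,0,0,0.55],[0.04,0.003,0,0,0.55],[0.04,0.003,0,0,0.55],[0.013,0.0015,0,0,0.55],[0,0,0.05,0,0.55],[0,0,0.05,0,0.55],[0,0,0.03,0,0.55],[0,0,0,0,0.55]]'
python3 - <<'E'
from h import *
np.set_printoptions(precision=4,suppress=True)
print(tool((.5062,.3643,.048)))
import pickle
t=shot("top");s=shot("side");print("ring",tri((t,(388,130)),(s,(372,293))),tri((t,(415,160)),(s,(400,322))))
E
```

```text
clock: 8.85
position: [0.5048, 0.3601, 0.165]
ee_rot: [2.195, 2.247, -0.014]
force: [-0.2, -1.0, -0.0]
width: 0.554
gripper_force: 0.0
[0.0049 0.0022 0.117 ]
ring [ 0.7398 -0.3583  0.1292] [ 0.7136 -0.4452  0.1198]
```

```bash
python3 nudge.py '[[0.005,0.002,0.03,0,0.55],[0,0,0.03,0,0.55],[0,0,0.03,0,0.55],[0,0,0.02,0,0.55],[0,0,0.008,0,0.55],[0,0,0,0,0.55]]' 10
python3 nudge.py '[[0,0,0,0,0.2],[0,0,0,0,0.2],[0,0,0,0,0.2],[0,0,0,0,0.2],[0,0,0,0,0.2]]' 10
python3 nudge.py '[[0,0,-0.03,0,0.2],[0,0,-0.04,0,0.2],[0,0,-0.05,0,0.2],[0,0,-0.05,0,0.2],[0,0,0,0,0.2]]' 10
```

```text
clock: 9.55
position: [0.5086, 0.37, 0.0528]
ee_rot: [2.193, 2.249, 0.002]
force: [-0.8, -0.2, 0.1]
width: 0.548
gripper_force: 0.0
clock: 10.05
position: [0.5081, 0.3702, 0.0523]
ee_rot: [2.192, 2.25, 0.002]
force: [1.4, -0.2, 1.4]
width: 0.362
gripper_force: 10.0
clock: 10.55
position: [0.5098, 0.3729, 0.2293]
ee_rot: [2.192, 2.249, 0.018]
force: [0.5, 1.5, -0.8]
width: 0.363
gripper_force: 10.0
```

In the tool's units: -0.15 rad is -0.0477.

```bash
python3 nudge.py '[[0,0,0,-0.0477,0.2],[0,0,0,-0.0477,0.2],[0,0,0,-0.0477,0.2],[0,0,0,-0.0477,0.2],[0,0,0,-0.0477,0.2],[0,0,0,-0.0477,0.2],[0,0,0,-0.0477,0.2],[0,0,0,-0.0477,0.2],[0,0,0,-0.0477,0.2],[0,0,0,-0.0477,0.2]]'
python3 nudge.py '[[0,-0.04,0,-0.0159,0.2],[0,-0.04,0,0,0.2],[0,-0.04,0,0,0.2],[0,-0.04,0,0,0.2],[0,-0.04,0,0,0.2],[0,-0.04,0,0,0.2],[0,-0.04,0,0,0.2],[0,-0.04,0,0,0.2]]'
python3 nudge.py '[[-0.015,-0.04,0,0,0.2],[-0.015,-0.04,0,0,0.2],[-0.015,-0.04,0,0,0.2],[-0.015,-0.04,0,0,0.2],[-0.015,-0.04,0,0,0.2],[-0.015,-0.04,0,0,0.2],[0,-0.04,0,0,0.2],[0,0,0,0,0.2],[0,0,0,0,0.2]]'
python3 - <<'E'
from h import *
np.set_printoptions(precision=4,suppress=True)
d=shot("top");hsv=cv2.cvtColor(d["image"],cv2.COLOR_BGR2HSV).astype(int)
o=arm.observe();x=R.from_rotvec(o["ee_rot"]).as_matrix()[:,0];print(np.arctan2(x[1],x[0]),tool((.642,-.299,.1)),o["joints"])
d=shot("wrist","w4.png")
E
```

```text
clock: 11.55
position: [0.5073, 0.3697, 0.221]
ee_rot: [-0.061, -3.14, 0.001]
force: [-0.5, -1.3, 0.1]
width: 0.364
gripper_force: 10.0
clock: 12.35
position: [0.5067, 0.0482, 0.2213]
ee_rot: [0.008, -3.141, 0.0]
force: [-0.1, -0.2, -1.0]
width: 0.361
gripper_force: 10.0
clock: 13.25
position: [0.598, -0.2306, 0.2206]
ee_rot: [0.004, -3.14, -0.001]
force: [-0.4, 0.8, -0.2]
width: 0.361
gripper_force: 10.0
-3.1364850067313292 [-0.0434 -0.0704  0.121 ] [ 0.748   0.5744 -0.7415  1.4922  0.3986  1.2315  1.5289]
```

View pics/w4.png

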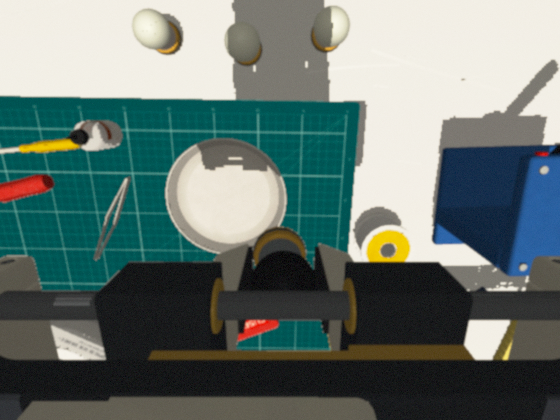

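The wrist view shows the dish rim centred at about (226,196), spanning 165–287 by 138–253. The lamp is held upright in the fingers.

```bash
python3 - <<'E'
from h import *
np.set_printoptions(precision=4,suppress=True)
d=shot("wrist")
P=[plane(d,p,.023)[:2] for p in((165,196),(287,196),(226,138),(226,253))];print(P,np.mean(P,0))
E
```

```text
[array([ 0.6167, -0.3653]), array([ 0.6158, -0.2247]), array([ 0.5506, -0.292 ]), array([ 0.6882, -0.2984])] [ 0.6178 -0.2951]
```

In the tool's units: 0.15 rad is 0.0477.

```bash
python3 nudge.py '[[-0.021,-0.034,0.03,0,0.2],[-0.021,-0.034,0.03,0,0.2],[0,0,0.04,0,0.2],[0,0,0.04,0,0.2],[0,0,0.02,0,0.2],[0,0,0.01,0,0.2],[0,0,0.01,0,0.2],[0,0,0.004,0,0.2],[0,0,0,0,0.2],[0,0,0,0,0.2]]'
python3 nudge.py '[[0,0,0,0,0.55],[0,0,0,0,0.55],[0,0,0,0,0.55],[0,0,0,0,0.55]]'
python3 nudge.py '[[0,0,-0.03,0,0.55],[0,0,-0.04,0,0.55],[0,0,-0.05,0,0.55],[0,0,-0.05,0,0.55],[0,0.05,0,0,0.55],[0,0.05,0,0,0.55],[0,0.05,0,0,0.55],[0,0.05,0,0,0.55]]'
python3 nudge.py '[[0.015,0.05,-0.02,0,0.55],[0.015,0.05,-0.02,0,0.55],[0.015,0.05,-0.02,0,0.55],[0.015,0.05,-0.02,0,0.55],[0.015,0.05,0,0,0.55],[0.015,0.05,0,0,0.55],[0.015,0.05,0,0.0477,0.55],[0,0,0,0.0477,0.55],[0,0,0,0.0477,0.55],[0,0,0,0.0477,0.55]]'
python3 nudge.py '[[0,0,0,0.0477,0.55],[0,0,0,0.0477,0.55],[0,0,0,0.0477,0.55],[0,0,0,0.0477,0.55],[0,0,0,0.0477,0.55],[0,0,0,0.0477,0.55],[0,0,0,0.0127,0.55],[0,0,0,0,0.55],[0,0,0,0,0.55]]'
python3 - <<'E'
from h import *
np.set_printoptions(precision=4,suppress=True)
o=arm.observe();x=R.from_rotvec(o["ee_rot"]).as_matrix()[:,0];print(np.arctan2(x[1],x[0]),tool((.506,.297,.05)),o["joints"][-1])
d=shot("wrist","w5.png");cv2.imwrite("pics/w5t.png",np.vstack([d["image"][:300],shot("top")["image"][120:280]]))
E
```

```text
clock: 14.4
position: [0.6417, -0.2974, 0.0389]
ee_rot: [-0.008, 3.14, -0.001]
force: [0.5, 0.5, -0.9]
width: 0.361
gripper_force: 10.0
clock: 14.8
position: [0.6411, -0.2974, 0.038]
ee_rot: [-0.008, 3.141, -0.0]
force: [0.1, -0.2, -0.5]
width: 0.55
gripper_force: 0.0
clock: 15.6
position: [0.6397, -0.0956, 0.2081]
ee_rot: [-0.007, 3.141, -0.0]
force: [1.1, -0.2, -0.7]
width: 0.549
gripper_force: 0.0
clock: 16.6
position: [0.5414, 0.2247, 0.2794]
ee_rot: [0.924, 3.002, -0.0]
force: [0.5, 0.6, -1.3]
width: 0.549
gripper_force: 0.0
clock: 17.5
position: [0.5417, 0.2242, 0.2793]
ee_rot: [2.176, 2.265, 0.0]
force: [0.3, 0.5, -0.3]
width: 0.553
gripper_force: 0.0
1.6108938820204142 [ 0.0742 -0.0328  0.2293] -0.6126932620981856
```

View pics/w5t.png

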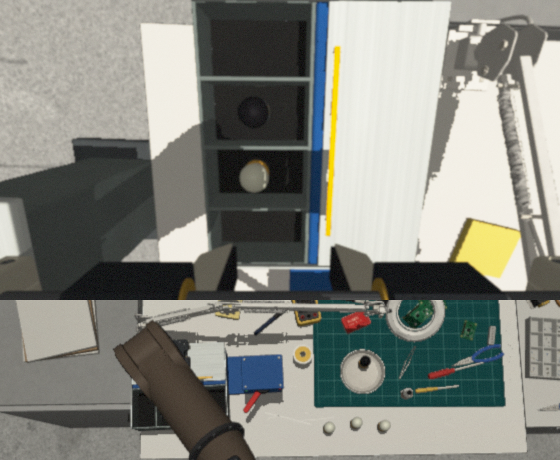

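Dead lamp 0 stands in the dish, and dead lamp 1 shows at (254,112) in the wrist view. Wells 0 and 3 are empty. Picking dead lamp 1.

```bash
python3 - <<'E'
from h import *
np.set_printoptions(precision=4,suppress=True)
d=shot("wrist");p=plane(d,(254,112),.067);print(p,tool((p[0],p[1],.05)));
for q in ((256,78),(256,148),(260,209)): print(plane(d,q,.086))
E
```

```text
[0.5073 0.2972 0.067 ] [ 0.0745 -0.0316  0.2293]
[0.5105 0.3308 0.086 ]
[0.5116 0.26   0.086 ]
[0.5172 0.1907 0.086 ]
```

Units first: turns go in shares of pi rad. So -0.15 rad is -0.0477.

```bash
python3 nudge.py '[[0.037,-0.016,0,0,0.55],[0.0375,-0.016,0.04,0,0.55],[0,0,0.05,0,0.55],[0,0,0.05,0,0.55],[0,0,0.04,0,0.55],[0,0,0.03,0,0.55],[0,0,0.02,0,0.55],[0,0,0,0,0.55],[0,0,0,0,0.55]]' 10
python3 nudge.py '[[0,0,0,0,0.2],[0,0,0,0,0.2],[0,0,0,0,0.2],[0,0,0,0,0.2],[0,0,0,0,0.2]]' 10
python3 nudge.py '[[0,0,-0.03,0,0.2],[0,0,-0.04,0,0.2],[0,0,-0.05,0,0.2],[0,0,-0.05,0,0.2],[0,0,0,-0.0477,0.2],[0,0,0,-0.0477,0.2],[0,0,0,-0.0477,0.2],[0,0,0,-0.0477,0.2],[0,0,0,-0.0477,0.2],[0,0,0,-0.0477,0.2]]' 10
python3 nudge.py '[[0,0,0,-0.0477,0.2],[0,0,0,-0.0477,0.2],[0,0,0,-0.0477,0.2],[0,0,0,-0.0477,0.2],[0,-0.04,0,-0.0095,0.2],[0,-0.04,0,0,0.2],[0,-0.04,0,0,0.2],[0,-0.04,0,0,0.2],[0,-0.04,0,0,0.2],[0,-0.04,0,0,0.2]]'
python3 nudge.py '[[-0.01,-0.04,0,0,0.2],[-0.01,-0.04,0,0,0.2],[-0.01,-0.04,0,0,0.2],[-0.01,-0.04,0,0,0.2],[-0.01,-0.04,0,0,0.2],[-0.01,-0.04,0,0,0.2],[-0.01,-0.04,0,0,0.2],[0,0,0,0,0.2],[0,0,0,0,0.2]]'
python3 - <<'E'
from h import *
np.set_printoptions(precision=4,suppress=True)
o=arm.observe();x=R.from_rotvec(o["ee_rot"]).as_matrix()[:,0];print(np.arctan2(x[1],x[0]),tool((.596,-.297,.038)))
d=shot("wrist","w6.png");g=d["image"]
hsv=cv2.cvtColor(g,cv2.COLOR_BGR2HSV)
# dish: pale, non-green region inside mat
m=((hsv[...,0]>70)&(hsv[...,0]<100)&(hsv[...,1]>120)).astype(np.uint8)
cs,h=cv2.findContours(m,cv2.RETR_CCOMP,cv2.CHAIN_APPROX_NONE)
for c,hh in zip(cs,h[0]):
    if hh[3]>=0 and cv2.contourArea(c)>3000:
        e=cv2.fitEllipse(c);print(e,plane(d,e[0],.013))
E
```

```text
clock: 18.55
position: [0.5093, 0.2929, 0.0546]
ee_rot: [-2.178, -2.264, 0.0]
force: [0.5, -0.2, 0.3]
width: 0.552
gripper_force: 0.0
clock: 19.05
position: [0.5096, 0.2928, 0.0547]
ee_rot: [2.179, 2.263, 0.002]
force: [0.7, -0.4, 1.5]
width: 0.364
gripper_force: 10.0
clock: 20.05
position: [0.509, 0.2925, 0.2241]
ee_rot: [-0.968, -2.989, 0.001]
force: [0.3, -0.3, -1.0]
width: 0.361
gripper_force: 10.0
clock: 21.05
position: [0.5069, 0.0509, 0.2242]
ee_rot: [-0.004, -3.141, 0.001]
force: [1.0, 0.1, -0.3]
width: 0.357
gripper_force: 10.0
clock: 21.95
position: [0.5762, -0.2283, 0.2236]
ee_rot: [-0.008, -3.141, -0.001]
force: [-0.3, 0.4, -0.0]
width: 0.362
gripper_force: 10.0
3.136789572026719 [-0.0203 -0.0687  0.1855]
```

```bash
python3 - <<'E'
from h import *
np.set_printoptions(precision=4,suppress=True)
d=shot("wrist");print(project(d,(.618,-.297,.02)),project(d,(.618,-.24,.02)),project(d,(.56,-.297,.02)))
hsv=cv2.cvtColor(d["image"],cv2.COLOR_BGR2HSV);m=(hsv[...,1]<60)&(hsv[...,2]>60);m[258:]=0
u,v=project(d,(.59,-.297,.02)).astype(int)
for c,s,l in blobs(m,800): print(c,s,plane(d,(s[0],v),.023)[:2],plane(d,(s[0]+s[2],v),.023)[:2],plane(d,(u,s[1]),.023)[:2])
E
```

```text
[225.2153 214.6946] [273.0462 214.5686] [222.3748 166.3668]
[308.9255  82.3653] [    0     0   560   258 83692] [ 0.5874 -0.5548] [0.5892 0.0923] [ 0.3957 -0.2863]
[101.6865 156.2792] [ 75 141  50  32 960] [ 0.5877 -0.4682] [ 0.5878 -0.4105] [ 0.5313 -0.2941]
[219.022  204.1571] [ 166  158  122  100 7881] [ 0.588  -0.3632] [ 0.5883 -0.2223] [ 0.55   -0.2952]
```

The dish hasn't moved. Placing dead lamp 1, then going to the new lamps.

In the tool's units: 0.15 rad is 0.0477.

```bash
python3 nudge.py '[[-0.011,-0.034,0.02,0,0.2],[-0.01,-0.034,0.03,0,0.2],[0,0,0.05,0,0.2],[0,0,0.04,0,0.2],[0,0,0.02,0,0.2],[0,0,0.01,0,0.2],[0,0,0.01,0,0.2],[0,0,0.004,0,0.2],[0,0,0,0,0.2],[0,0,0,0,0.2]]'
python3 nudge.py '[[0,0,0,0,0.55],[0,0,0,0,0.55],[0,0,0,0,0.55],[0,0,0,0,0.55]]'
python3 nudge.py '[[0,0,-0.03,0,0.55],[0,0,-0.04,0,0.55],[0,0,-0.05,0,0.55],[0,0,-0.05,0,0.55],[0.04,0.02,-0.01,0.0477,0.55],[0.04,0.01,0,0.0477,0.55],[0.04,0,0,0.0477,0.55],[0.03,0,0,0.0477,0.55],[0,0,0,0.0477,0.55],[0,0,0,0.0477,0.55]]'
python3 nudge.py '[[0,0,0,0.0477,0.55],[0,0,0,0.0477,0.55],[0,0,0,0.0477,0.55],[0,0,0,0.0477,0.55],[0,0,0,0.0127,0.55],[0,0,0,0,0.55],[0,0,0,0,0.55]]'
python3 - <<'E'
from h import *
np.set_printoptions(precision=4,suppress=True)
o=arm.observe();x=R.from_rotvec(o["ee_rot"]).as_matrix()[:,0];print(o["position"],np.arctan2(x[1],x[0]),tool((.4465,-.1863,.05)))
d=shot("wrist","w7.png");s=shot("side")
cv2.imwrite("pics/w7s.png",np.vstack([d["image"][:300],s["image"][200:420]]))
E
```

```text
clock: 23.05
position: [0.5981, -0.2956, 0.0414]
ee_rot: [0.004, 3.14, -0.001]
force: [0.2, 0.7, -0.9]
width: 0.362
gripper_force: 10.0
clock: 23.45
position: [0.5975, -0.2956, 0.0405]
ee_rot: [0.004, 3.141, -0.0]
force: [0.1, -0.5, -0.7]
width: 0.548
gripper_force: 0.0
clock: 24.45
position: [0.4533, -0.2343, 0.2208]
ee_rot: [1.379, 2.822, -0.002]
force: [0.4, 0.1, -0.1]
width: 0.552
gripper_force: 0.0
clock: 25.15
position: [0.4543, -0.2343, 0.2203]
ee_rot: [2.188, 2.255, -0.0]
force: [0.0, 0.3, 0.0]
width: 0.549
gripper_force: 0.0
[ 0.4543 -0.2343  0.2203] 1.600920018963494 [ 0.0482 -0.0064  0.1703]
```

View pics/w7s.png

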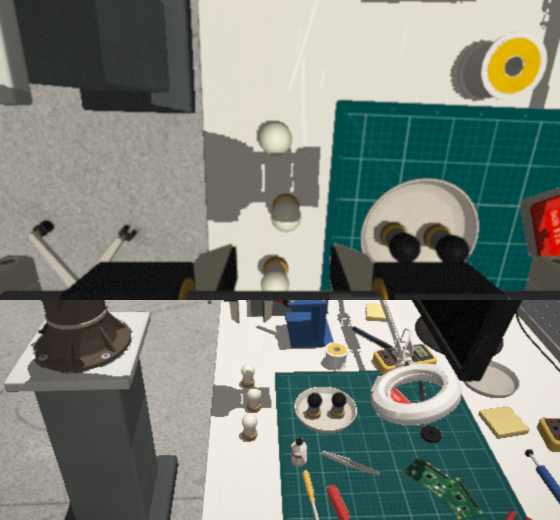

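Both dead lamps stand in the dish. The new globes are at (276,138), (285,211) and (275,282) in the wrist view; I triangulate those with the side view.

```bash
python3 - <<'E'
from h import *
np.set_printoptions(precision=4,suppress=True)
d=shot("wrist");s=shot("side")
for p,q in(((276,138),(248.2,269.7)),((285,211),(254,293.8)),((275,282),(249.7,320.3))): print(tri((d,p),(s,q)),plane(d,p,.043))
p=plane(d,(276,138),.043);print(tool((p[0],p[1],.026)))
E
```

```text
[ 0.4461 -0.1852  0.0454] [ 0.4462 -0.1854  0.043 ]
[ 0.4583 -0.2648  0.0401] [ 0.4579 -0.2639  0.043 ]
[ 0.4487 -0.3516  0.0444] [ 0.4489 -0.3524  0.043 ]
[ 0.0493 -0.0066  0.1942]
```

```bash
python3 nudge.py '[[0.025,-0.0035,0.03,0,0.55],[0.024,-0.003,0.04,0,0.55],[0,0,0.04,0,0.55],[0,0,0.04,0,0.55],[0,0,0.03,0,0.55],[0,0,0.014,0,0.55],[0,0,0,0,0.55],[0,0,0,0,0.55]]' 10
python3 nudge.py '[[0,0,0,0,0.2],[0,0,0,0,0.2],[0,0,0,0,0.2],[0,0,0,0,0.2],[0,0,0,0,0.2]]' 10
python3 nudge.py '[[0,0,-0.03,0,0.2],[0,0,-0.05,0,0.2],[0,0,-0.05,0,0.2],[0,0,-0.05,0,0.2],[0.03,0,-0.04,0,0.2],[0.05,0.005,0,0,0.2],[0.05,0.005,0,0,0.2],[0.05,0.005,0,0,0.2],[0.05,0.005,0,0,0.2],[0.05,0.005,0,0,0.2]]'
python3 nudge.py '[[0.05,0.005,0,0,0.2],[0.05,0.005,0,0,0.2],[0.05,0.005,0,0,0.2],[0.05,0.005,0,0,0.2],[0.05,0.005,0,0,0.2],[0.03,0.005,0,0,0.2],[0,0,0,0,0.2],[0,0,0,0,0.2]]'
python3 - <<'E'
from h import *
np.set_printoptions(precision=4,suppress=True)
print(tool((.5077,.3658,.11)))
E
```

```text
clock: 26.15
position: [0.4467, -0.1856, 0.0266]
ee_rot: [-2.19, -2.253, -0.0]
force: [-0.5, 0.4, 0.0]
width: 0.55
gripper_force: 0.0
clock: 26.65
position: [0.4469, -0.1859, 0.0269]
ee_rot: [2.189, 2.251, 0.0]
force: [-1.5, -0.1, 7.3]
width: 0.359
gripper_force: 10.0
clock: 27.65
position: [0.463, 0.0954, 0.2465]
ee_rot: [2.19, 2.251, 0.0]
force: [1.8, 0.1, -0.6]
width: 0.359
gripper_force: 10.0
clock: 28.45
position: [0.4849, 0.3735, 0.2457]
ee_rot: [-2.188, -2.254, 0.002]
force: [0.7, -0.7, -0.2]
width: 0.363
gripper_force: 10.0
[-0.0083  0.0227  0.1357]
```

```bash
python3 nudge.py '[[-0.008,0.0225,0.02,0,0.2],[0,0,0.04,0,0.2],[0,0,0.04,0,0.2],[0,0,0.04,0,0.2],[0,0,0.02,0,0.2],[0,0,0.015,0,0.2],[0,0,0.01,0,0.2],[0,0,0.005,0,0.2],[0,0,0,0,0.2],[0,0,0,0,0.2]]'
```

```text
clock: 29.45
position: [0.5087, 0.3663, 0.0573]
ee_rot: [2.19, 2.252, 0.002]
force: [0.1, -0.4, -0.0]
width: 0.362
gripper_force: 10.0
```

```bash
python3 nudge.py '[[0,0,0.003,0,0.2],[0,0,0.002,0,0.2],[0,0,0.001,0,0.2],[0,0,0,0,0.2],[0,0,0,0,0.2]]'
```

```text
clock: 29.95
position: [0.5083, 0.366, 0.0504]
ee_rot: [2.19, 2.253, 0.001]
force: [-0.0, 0.8, 0.1]
width: 0.356
gripper_force: 10.0
```

```bash
python3 nudge.py '[[0,0,0.001,0,0.2],[0,0,0,0,0.2],[0,0,0,0,0.2]]'
python3 nudge.py '[[0,0,0,0,0.45],[0,0,0,0,0.55],[0,0,0,0,0.55],[0,0,0,0,0.55]]'
python3 nudge.py '[[0,0,-0.03,0,0.55],[0,0,-0.04,0,0.55],[0,0,-0.05,0,0.55],[0,0,-0.05,0,0.55],[-0.02,-0.005,-0.02,0,0.55],[-0.05,-0.005,0,0,0.55],[-0.05,-0.005,0,0,0.55],[-0.05,-0.005,0,0,0.55],[-0.05,-0.005,0,0,0.55],[-0.05,-0.005,0,0,0.55]]'
python3 nudge.py '[[-0.05,-0.005,0,0,0.55],[-0.05,-0.005,0,0,0.55],[-0.05,-0.005,0,0,0.55],[-0.05,-0.005,0,0,0.55],[-0.05,-0.005,0,0,0.55],[-0.05,0,0,0,0.55],[-0.05,0,0,0,0.55],[-0.02,0,0,0,0.55],[0,0,0,0,0.55],[0,0,0,0,0.55]]'
python3 - <<'E'
from h import *
np.set_printoptions(precision=4,suppress=True)
print(tool((.4582,-.265,.026)))
E
```

```text
clock: 30.25
position: [0.5083, 0.366, 0.0494]
ee_rot: [2.19, 2.252, 0.001]
force: [0.9, 0.4, 3.0]
width: 0.362
gripper_force: 10.0
clock: 30.65
position: [0.5081, 0.3657, 0.0491]
ee_rot: [2.19, 2.252, -0.001]
force: [-0.3, 0.1, -0.6]
width: 0.544
gripper_force: 0.0
clock: 31.65
position: [0.4853, 0.0944, 0.2393]
ee_rot: [2.19, 2.252, 0.0]
force: [1.0, -0.7, -0.1]
width: 0.549
gripper_force: 0.0
clock: 32.65
position: [0.4713, -0.2725, 0.2391]
ee_rot: [-2.19, -2.252, -0.001]
force: [0.8, 0.2, -1.1]
width: 0.553
gripper_force: 0.0
[ 0.0077 -0.0128  0.2131]
```

Contact was soft and the release clean. Next is lamp B, going to well 1.

```bash
python3 nudge.py '[[0.0077,-0.013,0.03,0,0.55],[0,0,0.05,0,0.55],[0,0,0.05,0,0.55],[0,0,0.04,0,0.55],[0,0,0.03,0,0.55],[0,0,0.013,0,0.55],[0,0,0,0,0.55],[0,0,0,0,0.55]]' 10
python3 nudge.py '[[0,0,0,0,0.2],[0,0,0,0,0.2],[0,0,0,0,0.2],[0,0,0,0,0.2],[0,0,0,0,0.2]]' 10
python3 nudge.py '[[0,0,-0.03,0,0.2],[0,0,-0.05,0,0.2],[0,0,-0.05,0,0.2],[0,0,-0.05,0,0.2],[0.03,0,-0.04,0,0.2],[0.05,0.006,0,0,0.2],[0.05,0.006,0,0,0.2],[0.05,0.006,0,0,0.2],[0.05,0.006,0,0,0.2],[0.05,0.006,0,0,0.2]]'
python3 nudge.py '[[0.05,0.006,0,0,0.2],[0.05,0.006,0,0,0.2],[0.05,0.006,0,0,0.2],[0.05,0.006,0,0,0.2],[0.05,0.006,0,0,0.2],[0.03,0.006,0,0,0.2],[0,0,0,0,0.2],[0,0,0,0,0.2]]'
python3 - <<'E'
from h import *
np.set_printoptions(precision=4,suppress=True)
print(tool((.5096,.2958,.055)))
E
```

```text
clock: 33.45
position: [0.4592, -0.2652, 0.0275]
ee_rot: [2.188, 2.253, 0.001]
force: [-0.2, 0.1, 1.7]
width: 0.553
gripper_force: 0.0
clock: 33.95
position: [0.4587, -0.2661, 0.0272]
ee_rot: [2.189, 2.251, 0.0]
force: [-1.4, 0.3, 8.2]
width: 0.359
gripper_force: 10.0
clock: 34.95
position: [0.4798, 0.015, 0.2467]
ee_rot: [2.19, 2.251, 0.0]
force: [1.2, -0.3, -0.6]
width: 0.364
gripper_force: 10.0
clock: 35.75
position: [0.5076, 0.2928, 0.2459]
ee_rot: [-2.188, -2.254, 0.001]
force: [1.1, -0.3, -0.3]
width: 0.366
gripper_force: 10.0
[0.003  0.0022 0.1909]
```

```bash
python3 nudge.py '[[0.003,0.002,0.02,0,0.2],[0,0,0.04,0,0.2],[0,0,0.04,0,0.2],[0,0,0.04,0,0.2],[0,0,0.02,0,0.2],[0,0,0.015,0,0.2],[0,0,0.01,0,0.2],[0,0,0.005,0,0.2],[0,0,0,0,0.2],[0,0,0,0,0.2]]'
python3 nudge.py '[[0,0,0.003,0,0.2],[0,0,0.001,0,0.2],[0,0,0.001,0,0.2],[0,0,0,0,0.2],[0,0,0,0,0.2]]'
```

```text
clock: 36.75
position: [0.5105, 0.2958, 0.0572]
ee_rot: [2.19, 2.252, 0.002]
force: [0.2, -0.7, 1.2]
width: 0.361
gripper_force: 10.0
clock: 37.25
position: [0.51, 0.2955, 0.0513]
ee_rot: [2.19, 2.252, -0.0]
force: [-0.1, -0.3, -0.5]
width: 0.365
gripper_force: 10.0
```

Lowering 1.5 mm more and releasing, then lamp C, going to well 3.

```bash
python3 nudge.py '[[0,0,0.001,0,0.2],[0,0,0.0005,0,0.2],[0,0,0,0,0.2],[0,0,0,0,0.2]]'
python3 nudge.py '[[0,0,0,0,0.45],[0,0,0,0,0.55],[0,0,0,0,0.55],[0,0,0,0,0.55]]'
python3 nudge.py '[[0,0,-0.03,0,0.55],[0,0,-0.04,0,0.55],[0,0,-0.05,0,0.55],[0,0,-0.05,0,0.55],[-0.02,-0.005,-0.02,0,0.55],[-0.05,-0.005,0,0,0.55],[-0.05,-0.005,0,0,0.55],[-0.05,-0.005,0,0,0.55],[-0.05,-0.005,0,0,0.55],[-0.05,-0.005,0,0,0.55]]'
python3 nudge.py '[[-0.05,-0.005,0,0,0.55],[-0.05,-0.005,0,0,0.55],[-0.05,-0.005,0,0,0.55],[-0.05,-0.005,0,0,0.55],[-0.05,-0.005,0,0,0.55],[-0.05,-0.005,0,0,0.55],[-0.05,0,0,0,0.55],[-0.03,0,0,0,0.55],[0,0,0,0,0.55],[0,0,0,0,0.55]]'
python3 - <<'E'
from h import *
np.set_printoptions(precision=4,suppress=True)
print(tool((.4488,-.352,.026)))
E
```

```text
clock: 37.65
position: [0.51, 0.2956, 0.0498]
ee_rot: [2.19, 2.253, 0.0]
force: [-0.3, -0.1, 1.5]
width: 0.36
gripper_force: 10.0
clock: 38.05
position: [0.51, 0.2954, 0.0497]
ee_rot: [2.19, 2.252, -0.0]
force: [-0.0, 0.4, -0.3]
width: 0.548
gripper_force: 0.0
clock: 39.05
position: [0.4871, 0.024, 0.2399]
ee_rot: [2.189, 2.252, 0.0]
force: [1.3, -1.2, -0.9]
width: 0.551
gripper_force: 0.0
clock: 40.05
position: [0.4683, -0.3532, 0.2394]
ee_rot: [-2.191, -2.251, -0.001]
force: [0.1, 1.1, -0.2]
width: 0.55
gripper_force: 0.0
[ 0.0015 -0.0194  0.2134]
```

```bash
python3 nudge.py '[[0.0015,-0.0195,0.03,0,0.55],[0,0,0.05,0,0.55],[0,0,0.05,0,0.55],[0,0,0.04,0,0.55],[0,0,0.03,0,0.55],[0,0,0.013,0,0.55],[0,0,0,0,0.55],[0,0,0,0,0.55]]' 10
python3 nudge.py '[[0,0,0,0,0.2],[0,0,0,0,0.2],[0,0,0,0,0.2],[0,0,0,0,0.2],[0,0,0,0,0.2]]' 10
python3 nudge.py '[[0,0,-0.03,0,0.2],[0,0,-0.05,0,0.2],[0,0,-0.05,0,0.2],[0,0,-0.05,0,0.2],[0.03,0,-0.04,0,0.2],[0.05,0.008,0,0,0.2],[0.05,0.008,0,0,0.2],[0.05,0.008,0,0,0.2],[0.05,0.008,0,0,0.2],[0.05,0.008,0,0,0.2]]'
python3 nudge.py '[[0.05,0.008,0,0,0.2],[0.05,0.008,0,0,0.2],[0.05,0.008,0,0,0.2],[0.05,0.008,0,0,0.2],[0.025,0.008,0,0,0.2],[0,0,0,0,0.2],[0,0,0,0,0.2]]'
python3 - <<'E'
from h import *
np.set_printoptions(precision=4,suppress=True)
print(tool((.5135,.1558,.057)))
d=shot("wrist","w8.png");cv2.imwrite("pics/w8t.png",d["image"][:300])
E
```

```text
clock: 40.85
position: [0.4501, -0.3519, 0.0282]
ee_rot: [2.188, 2.252, 0.001]
force: [-0.0, 0.1, 1.0]
width: 0.55
gripper_force: 0.0
clock: 41.35
position: [0.4494, -0.3528, 0.0277]
ee_rot: [2.189, 2.251, -0.0]
force: [-1.8, -0.9, 7.4]
width: 0.356
gripper_force: 10.0
clock: 42.35
position: [0.4803, -0.0726, 0.2471]
ee_rot: [2.19, 2.251, -0.0]
force: [1.6, 0.2, -0.8]
width: 0.365
gripper_force: 10.0
clock: 43.05
position: [0.5136, 0.1493, 0.2465]
ee_rot: [-2.188, -2.254, 0.001]
force: [0.6, 0.1, -0.9]
width: 0.362
gripper_force: 10.0
[0.0066 0.0002 0.1895]
```

View pics/w8t.png

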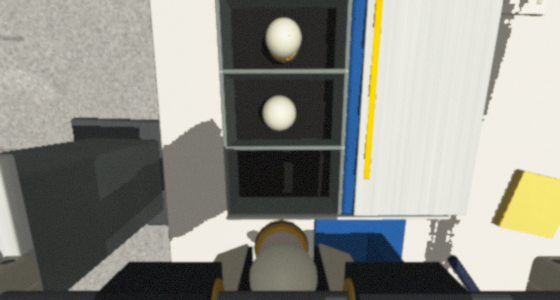

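Wells 1 and 2 hold upright white lamps at (284,38) and (279,113), and well 3 is empty. Lowering lamp C.

```bash
python3 nudge.py '[[0.0066,0,0.02,0,0.2],[0,0,0.04,0,0.2],[0,0,0.04,0,0.2],[0,0,0.04,0,0.2],[0,0,0.02,0,0.2],[0,0,0.015,0,0.2],[0,0,0.01,0,0.2],[0,0,0.005,0,0.2],[0,0,0,0,0.2],[0,0,0,0,0.2]]'
python3 nudge.py '[[0,0,0.003,0,0.2],[0,0,0.001,0,0.2],[0,0,0.001,0,0.2],[0,0,0,0,0.2],[0,0,0,0,0.2]]'
```

```text
clock: 44.1
position: [0.5144, 0.1559, 0.0576]
ee_rot: [2.19, 2.252, 0.002]
force: [-0.2, -0.5, -0.0]
width: 0.36
gripper_force: 10.0
clock: 44.6
position: [0.5138, 0.1557, 0.0518]
ee_rot: [2.19, 2.253, 0.0]
force: [0.5, 0.5, 0.3]
width: 0.36
gripper_force: 10.0
```

```bash
python3 nudge.py '[[0,0,0.001,0,0.2],[0,0,0.0008,0,0.2],[0,0,0,0,0.2],[0,0,0,0,0.2]]'
python3 nudge.py '[[0,0,0,0,0.45],[0,0,0,0,0.55],[0,0,0,0,0.55],[0,0,0,0,0.55]]'
python3 nudge.py '[[0,0,-0.03,0,0.55],[0,0,-0.04,0,0.55],[0,0,-0.05,0,0.55],[0,0,-0.05,0,0.55],[0.04,0,-0.05,0,0.55],[0.03,0,-0.03,0,0.55],[0,0,0,0,0.55],[0,0,0,0,0.55]]'
python3 - <<'E'
from h import *
np.set_printoptions(precision=4,suppress=True)
print(arm.observe()["position"])
d=shot("wrist","w9.png");hsv=cv2.cvtColor(d["image"],cv2.COLOR_BGR2HSV)
m=(hsv[...,1]<70)&(hsv[...,2]>120);m[262:]=0
for c,s,l in blobs(m,150):
    if s[4]<3000: print(c,s,plane(d,c,.067)[:2])
for w in((.5077,.3658),(.5096,.2958),(.5116,.2258),(.5135,.1558)): print(project(d,(*w,.067)),project(d,(*w,.0235)))
cv2.imwrite("pics/w9t.png",d["image"][:300])
E
```

```text
clock: 45.0
position: [0.5138, 0.1558, 0.05]
ee_rot: [2.19, 2.253, 0.0]
force: [0.2, 0.6, 0.3]
width: 0.359
gripper_force: 10.0
clock: 45.4
position: [0.5137, 0.1556, 0.0499]
ee_rot: [-2.19, -2.252, 0.0]
force: [-0.2, -0.1, 0.6]
width: 0.55
gripper_force: 0.0
clock: 46.2
position: [0.5119, 0.2176, 0.2893]
ee_rot: [2.188, 2.254, 0.001]
force: [-0.9, 0.0, -1.0]
width: 0.549
gripper_force: 0.0
[0.5119 0.2176 0.2893]
[281.8911  39.1834] [267  22  31  35 845] [0.5071 0.3665]
[553.479   76.5154] [543  47  17  82 714] [0.8079 0.3383]
[282.8852 112.0258] [269  97  29  31 697] [0.5104 0.2918]
[279.1086 170.3891] [270 162  18  19 221] [0.5079 0.2245]
[ 21.4482 228.8355] [   0  198   48   64 2414] [0.1827 0.1398]
[281.9368 225.8141] [269 213  27  26 538] [0.5133 0.1537]
[281.4558 259.4359] [237 258  93   4 351] [0.514  0.1067]
[282.4068  39.8862] [282.4651  47.2375]
[282.2819 108.3665] [282.35   108.3088]
[282.2538 169.4481] [282.3213 163.4267]
[282.1495 224.2641] [282.2237 213.4171]
```

View pics/w9t.png

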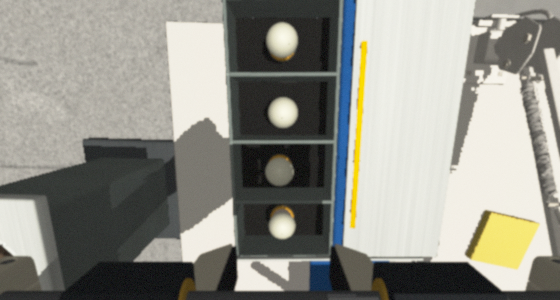

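All four white lamps are upright and within about 4 mm of their well centres: globes at (282,39), (283,112), (279,170) and (282,226). Now to the knob, and a check of the dish on the way.

In the tool's units: 0.15 rad is 0.0477.

```bash
python3 nudge.py '[[-0.04,-0.004,0,0,0.33],[-0.04,-0.004,0,0,0.33],[-0.04,-0.004,0,0,0.33],[-0.039,-0.005,0,0,0.33],[0,0,0,0.0477,0.33],[0,0,0,0.0477,0.33],[0,0,0,0.0477,0.33],[0,0,0,0.0477,0.33],[0,0,0,0.0477,0.33],[0,0,0,0.0477,0.33]]'
python3 nudge.py '[[0,0,0.04,0.0477,0.33],[0,0,0.03,0.0477,0.33],[0,0,0,0.0477,0.33],[0,0,0,0.0477,0.33],[0,0,0,0.0477,0.33],[0,0,0,0.0477,0.33],[0,0,0,0.0477,0.33],[0,0,0,0.0477,0.33],[0,0,0,0.0382,0.33],[0,0,0,0,0.33]]'
python3 nudge.py '[[0,0,0,0,0.33]]'
python3 - <<'E'
from h import *
np.set_printoptions(precision=4,suppress=True)
o=arm.observe();x=R.from_rotvec(o["ee_rot"]).as_matrix()[:,0];print(o["position"],np.arctan2(x[1],x[0]),tool((.4998,.0586,.099)))
d=shot("wrist","w10.png");hsv=cv2.cvtColor(d["image"],cv2.COLOR_BGR2HSV).astype(int)
m=((hsv[...,0]<8)|(hsv[...,0]>172))&(hsv[...,1]>150)&(hsv[...,2]>80);m[:,:150]=0
for c,s,l in blobs(m,150):
    rows=np.flatnonzero(l.any(1));v=rows[-1]-8;us=np.flatnonzero(l[v]);print(c,s,(us[0]+us[-1])/2,v,plane(d,((us[0]+us[-1])/2,v),.121))
    print("tool-rel tip",tool(plane(d,((us[0]+us[-1])/2,v),.121)))
t=shot("top","t3.png")
cs=cv2.HoughCircles(cv2.cvtColor(t["image"],cv2.COLOR_BGR2GRAY)[140:240,310:420],cv2.HOUGH_GRADIENT,1,50,param1=80,param2=20,minRadius=18,maxRadius=28);print(cs+np.array([310,140,0]) if cs is not None else None)
E
```

```text
clock: 47.25
position: [0.4987, 0.0558, 0.2874]
ee_rot: [-2.956, -1.063, 0.005]
force: [-0.4, 0.0, 0.2]
width: 0.332
gripper_force: 0.0
clock: 48.25
position: [0.4986, 0.056, 0.2177]
ee_rot: [2.988, -0.965, -0.003]
force: [0.5, 0.3, 0.1]
width: 0.331
gripper_force: 0.0
clock: 48.35
position: [0.4989, 0.0565, 0.2181]
ee_rot: [2.991, -0.956, -0.002]
force: [0.5, 0.3, -0.1]
width: 0.33
gripper_force: 0.0
[0.4989 0.0565 0.2181] -0.618514193128547 [-0.0004 -0.0024  0.1191]
[279.7012 182.5007] [ 270  143   20   83 1456] 280.0 217 [0.4949 0.0614 0.121 ]
tool-rel tip [-0.006  -0.0014  0.0973]
[[[361.5 190.5  19.6]]]
```

In the tool's units: -0.1 rad is -0.0318.

```bash
python3 nudge.py '[[0,-0.002,0.03,0,0.33],[0,0,0.03,0,0.33],[0,0,0.03,0,0.33],[0,0,0.02,0,0.33],[0,0,0.008,0,0.33],[0,0,0,0,0.33]]'
python3 nudge.py '[[0.0004,0.008,0,-0.0318,0.33],[0.0004,0.008,0,-0.0318,0.33],[0.0004,0.008,0,-0.0318,0.33],[0.0004,0.008,0,-0.0318,0.33],[0.0004,0.008,0,-0.0318,0.33],[0.0004,0.008,0,-0.0318,0.33]]'
python3 nudge.py '[[0.0004,0.008,0,-0.0318,0.33],[0.0004,0.008,0,-0.0318,0.33],[0.0004,0.008,0,-0.0318,0.33],[0.0004,0.008,0,-0.0318,0.33],[0.0004,0.008,0,-0.0318,0.33],[0.0004,0.008,0,-0.0318,0.33]]'
python3 nudge.py '[[0.0004,0.008,0,-0.0318,0.33],[0,0.003,0,0,0.33],[0,0.003,0,0,0.33],[0,0.002,0,0,0.33],[0,0,0,0,0.33],[0,0,0,0,0.33]]'
```

```text
clock: 49.05
position: [0.5001, 0.0589, 0.1002]
ee_rot: [2.991, -0.958, -0.003]
force: [-0.1, 0.5, -0.0]
width: 0.328
gripper_force: 0.0
clock: 49.65
position: [0.4863, 0.0145, 0.1024]
ee_rot: [-3.141, 0.025, -0.003]
force: [0.1, 2.0, -0.9]
width: 0.33
gripper_force: 1.0
clock: 50.25
position: [0.4999, -0.0313, 0.1025]
ee_rot: [3.008, 0.904, 0.004]
force: [-0.8, 2.5, -0.6]
width: 0.331
gripper_force: 0.9
clock: 50.85
position: [0.5072, -0.0419, 0.1016]
ee_rot: [-2.961, -1.045, 0.002]
force: [-6.7, 6.4, 7.2]
width: 0.329
gripper_force: 4.6
```

The handle is pressed firmly against its shut stop. Backing off, rising and checking.

```bash
python3 nudge.py '[[0,-0.005,0,0,0.33],[0,0,-0.03,0,0.33],[0,0,-0.04,0,0.33],[0,0,-0.05,0,0.33],[-0.03,0,-0.03,0,0.33],[-0.02,0,0,0,0.33],[0,0,0,0,0.33],[0,0,0,0,0.33],[0,0,0,0,0.33]]'
python3 - <<'E'
from h import *
s=shot("side");t=shot("top");w=shot("wrist")
cv2.imwrite("pics/fin.png",np.vstack([np.hstack([s["image"][130:370,220:490],t["image"][150:270,120:400].repeat(2,0)[:240]]),cv2.resize(w["image"][:260],(550,255))]))
hsv=cv2.cvtColor(w["image"],cv2.COLOR_BGR2HSV).astype(int)
m=((hsv[...,0]<8)|(hsv[...,0]>172))&(hsv[...,1]>150)&(hsv[...,2]>80)
for c,st,l in blobs(m,300):
    P=np.argwhere(l)[:,::-1];ln=cv2.fitLine(P.astype(np.float32),cv2.DIST_L2,0,.01,.01).ravel()
    a=plane(w,c-25*ln[:2],.121);b=plane(w,c+25*ln[:2],.121);d=(b-a)*np.sign(a[0]-b[0]);print(c,np.arctan2(-d[1],-d[0])-.028)
E
```

```text
clock: 51.75
position: [0.4668, -0.071, 0.2508]
ee_rot: [-2.962, -1.046, -0.0]
force: [0.2, 0.2, 0.3]
width: 0.33
gripper_force: 0.0
[277.79915433 117.02677942] 0.6587282443939266
```

View pics/fin.png

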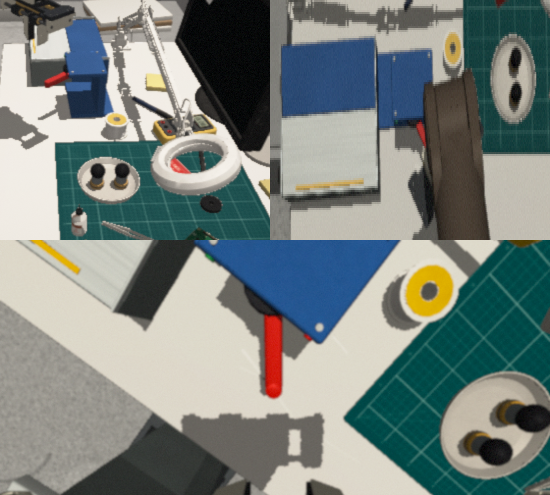

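The shutter is shut: the handle angle measures 0.659 against 0.65 at the stop. Both dead lamps are in the dish, the bystanders have not moved, and the arm is clear. Handing in.

```bash
python3 -c "
from cell import arm
print(arm.sign_off())"
```

```text
the job is handed in; nothing more can be done
None
```

The job is handed in, though no verdict came back: both dead lamps are in the dish, all four white lamps stood upright within about 4 mm of their well centres when last seen before closing, and the shutter is fully shut.

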